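# Sweep the inspected nuts off the tray into the picking bin

### The arm

A 6-joint arm with a two-finger parallel gripper is mounted at the origin on the work surface. World frame = base frame: x ahead of the robot, y to its left, z up, the work surface at z = 0. Lengths are in mm, angles in rad, forces in N, time in s.
With the tool pointing down it reaches from about 325 to 900 mm from the base axis. Payload 6.1 kg.
Tool frame: the origin (TCP) lies at the very end of the fingers, on their centre line; the grasp point (between the pads) lies pinch_z behind it (pinch_z is the distance from the TCP to the grasp point, in mm); z points along the fingers, y is the line along which they close (so a half turn about z gives the same grasp; the last joint's range is limited). The gripper opens to 85 mm and grips with 20 to 120 N. Pads are 22 mm wide; open, the fingers measure 114 mm over their backs; the gripper's body (76 mm by 85 mm) begins 54 mm behind the grasp point. The pads swing forward as they close: fully open they stand 13 mm farther back than shut.
Start: joints at [-1.315, 0.22, 1.526, -0, 1.395, -0.126], TCP at [232.862, -579.992, 231.3] pointing down, gripper open.
Joint ranges: [-2.98, 2.98], [-0.91, 2.08], [0.09, 2.57], [-1.24, 4.39], [0.2, 2.65], [-2.68, 2.68]. Speed limits (rad/s): [2.57, 2.57, 3.01, 3.14, 3.14, 3.14].

### API

Orientations are given as a unit quaternion [w, x, y, z].
In Python, from rig import * gives the robot as it stands.
- The arm moves only by the shell command python3 -m jog 'ROWS'. ROWS is JSON, a list of rows, each a list of 3 entries, a list of its own where there are three numbers: the opening, from 0 (shut) to 1 (fully open), then the shift along the tool's x, y, z in mm, then the turn about the tool's z in degrees. A call has 1 to 8 rows; each row is the pose to reach, as a shift and turn from the pose commanded when the call began, along the tool's axes at that moment; what a row does not reach only later rows make up. A row lasts 1/8 s, in which the tool goes at most 62.5 mm and 10.7 degrees, less where a joint would pass 70% of its speed; a pose out of reach is approached as far as the arm can. A call with a gripper value outside its range is refused whole. The fingers move at their own pace and stop on an object; the grip force is fixed at half the most. Time passes only in rows, so rows that repeat a pose let the fingers close. It gives the time, the measured TCP pose, the force, the opening and the grip force at its end, in the units of the state.
- get_obs(): the state, without advancing time (a new reading comes with each control period).
- snapshot(name): name is "scene" or "top"; returns the picture (420x560x3 uint8, blue, green, red); there is no depth.
- camera_params(name): a dict with "vertical_fov" (degrees; the focal length in pixels is half the picture's height over the tangent of half this angle, whatever the lens; pixels are square), "cx", "cy" (the principal point, pixels), "position" and "rotation" of the camera in the world. Camera axes: x right, y down, z forward; pixel columns grow to the right and rows downward; lengths in mm; the calibration is good to about 2 mm. A picture is of the moment at which its call begins. camera_params takes no time and is no camera call.
- job_done(): hands the job in; it is judged then, once.
The state is a dict: "time_s": time; "joint_pos": joint angles; "qvel": joint speeds; "joint_torque": joint torques, N m; "position": TCP position; "orientation": TCP orientation; "ft_force": force on the tool from outside, world axes, zero at the start; "ft_torque": the same for the moment, N m; "opening": finger opening in mm; "gripper_force": force on a finger pad.
Only numpy, scipy, OpenCV 4.12 (cv2) and the standard library are available. Lean on these libraries where they do the work, as an engineer would, in place of code of your own. Each camera call takes 0.05 s, during which the arm holds its last target. There are 200 camera calls.

### The job

The four silver hexagon nuts on the black inspection tray have been checked: with the fingertips, sweep them across the tray and over its open front lip so that all four drop into the blue picking bin below. Do not pick any of them up. Leave the two brass bushes lying on the tray, and do not disturb the bin or the other things on the bench.

Things in the scene. Friction and masses are not known exactly. Their poses are not given: they have to be found in the camera images.
- tray: Inspection tray on a stand, fixed to the bench: flat black bed 250 mm deep (its x) by 290 mm wide (its y), top surface 85 mm above the bench. A grey rim 4 mm thick stands 20 mm above the bed (rolled edge to 23 mm) along the back (+x) and both sides; the front (-x, towards the robot) is an open lip, no rim. Origin: on the bench under the bed's centre, z up.
- tray_lip (a point): Middle of the tray's open front lip, level with the bed, 125 mm in front of the tray's origin; the lip runs 145 mm either way along the tray's y. A part whose centre is pushed past it drops into the bin. Two nuts lie nearer the lip; about 100 mm behind them two nuts and both bushes lie in a row in any order, 45 mm or more apart. No bush lies between a nut and the lip.
- bin: Blue plastic picking bin, open on top, 180 mm deep (x), 300 mm wide (y), 75 mm high with the front wall (-x) lowered to 45 mm; walls and floor 4 mm; 600 g and loose. It stands on the bench square under the lip, its back wall reaching about 30 mm underneath the tray. Origin: centre of its underside on the bench.
- nut_1: A zinc-plated (silver) M20 hexagon nut lying flat on the tray, 30 mm across flats, 34.6 mm across corners, 16 mm high, about 64 g, with a 20 mm hole. Origin: centre of its underside as it lies at the start, z up.
- nut_2: A zinc-plated (silver) M20 hexagon nut lying flat on the tray, 30 mm across flats, 34.6 mm across corners, 16 mm high, about 64 g, with a 20 mm hole. Origin: centre of its underside as it lies at the start, z up.
- nut_3: A zinc-plated (silver) M20 hexagon nut lying flat on the tray, 30 mm across flats, 34.6 mm across corners, 16 mm high, about 64 g, with a 20 mm hole. Origin: centre of its underside as it lies at the start, z up.
- nut_4: A zinc-plated (silver) M20 hexagon nut lying flat on the tray, 30 mm across flats, 34.6 mm across corners, 16 mm high, about 64 g, with a 20 mm hole. Origin: centre of its underside as it lies at the start, z up.
- bush_1: A brass (yellow) round bush lying flat on the tray among the nuts, 30 mm diameter, 16 mm high, 75 g. Origin: centre of its underside, z up. It does not belong with the nuts and stays on the tray.
- bush_2: A brass (yellow) round bush lying flat on the tray among the nuts, 30 mm diameter, 16 mm high, 75 g. Origin: centre of its underside, z up. It does not belong with the nuts and stays on the tray.
- scale: Counting scale, 290 mm by 190 mm, fixed, on the right of the bench, with a round steel platter 140 mm across, 76 mm above the bench and 45 mm to +x of the origin. Origin: on the bench under the middle of the housing. Not to be used.
- weight: 500 g steel check weight with a knob, 38 mm diameter, 66 mm high, standing on the scale's platter. Origin: centre of its underside. Leave it alone.
- tester: Antistatic wrist-strap tester, black box with a yellow top, 75 x 130 x 50 mm, on the left of the bench. Origin: centre of its underside. Leave it alone.
- reel: Reel of solder with green flanges, 64 mm diameter, 45 mm high, standing on its flange on the left of the bench. Origin: centre of its underside. Leave it alone.
- gauge: Steel thread plug gauge lying on the bench right of the tray, 92 mm long, 22 mm thick. Origin: under its handle, x along its length. Leave it alone.
- bottle: White plastic bottle with a red cap, 56 mm diameter, 150 mm high, standing on the left of the bench, nearer the robot. Origin: centre of its underside. Leave it alone.

How it is judged (in metres and radians):
At the end, for the whole second after the job is handed in: All four nuts lie at rest inside the blue bin (within its walls, less than 60 mm above its underside); both brass bushes lie flat and at rest on the tray bed; the bin is within 30 mm of where it stood (x of nut_1 in the frame of bin between -0.09 and 0.09 m and y of nut_1 in the frame of bin between -0.15 and 0.15 m and z of each of nut_1, nut_2, nut_3, nut_4 in the frame of bin below 0.06 m and linear speed of each of nut_1, nut_2, nut_3, nut_4, bush_1, bush_2 below 0.02 m/s and x of nut_2 in the frame of bin between -0.09 and 0.09 m and y of nut_2 in the frame of bin between -0.15 and 0.15 m and x of nut_3 in the frame of bin between -0.09 and 0.09 m and y of nut_3 in the frame of bin between -0.15 and 0.15 m and x of nut_4 in the frame of bin between -0.09 and 0.09 m and y of nut_4 in the frame of bin between -0.15 and 0.15 m and z of bush_1 in the frame of tray between 0.08 and 0.09 m and x of each of bush_1, bush_2 in the frame of tray above -0.125 m and angle between each of bush_1, bush_2's own z axis and vertical below 0.2 rad and z of bush_2 in the frame of tray between 0.08 and 0.09 m and distance of bin from where it was at the start of the episode below 0.03 m); the robot touches nothing.
It fails at once if a nut or bush picked up (raised more than 20 mm off the tray bed) (z of any of nut_1, nut_2, nut_3, nut_4, bush_1, bush_2 in the frame of tray above 0.105 m).
It fails at once if a brass bush swept off the tray (z of any of bush_1, bush_2 in the frame of tray below 0.07 m).
It fails at once if the bin knocked more than 30 mm out of place (distance of bin from where it was at the start of the episode above 0.03 m).
It fails at once if the check weight, tester, reel, gauge or bottle moved more than 20 mm (distance of any of weight, tester, reel, gauge, bottle from where it was at the start of the episode above 0.02 m).
It also fails if it takes over 59 s, if anything falls off the work surface, if the arm or the gripper's body presses on something with over 40 N, if the wrist force passes 120 N, or if a joint passes its speed limit or range.

## Working session

There is one attempt and no reset: what is moved stays moved. The work goes in short steps, Python scripts to look and compute and a shell command to move; the robot and the scene stay as the last step left them, time stands still between calls to the robot, and variables do not carry over. Pictures are saved under pics/ and viewed, at most 10 in all, crops included, and the job is handed in when it is done.

```bash
ls; mkdir -p pics; python3 - <<'E'
from rig import *
import cv2
for n in("scene","top"):
    cv2.imwrite(f"pics/{n}0.png",snapshot(n)); print(n,camera_params(n))
o=get_obs();print(o)
try: print(pinch_z)
except Exception as e: print(e)
E
```

```text
pics
scene {'vertical_fov': 54.95251561536153, 'cx': 274.67678254375846, 'cy': 203.61787020344335, 'position': array([ 824.93852365, -749.81086315,  764.43554772]), 'rotation': array([-0.40993236,  0.88542108,  0.19406855, -0.10159901])}
top {'vertical_fov': 52.4650346961364, 'cx': 282.8015212338519, 'cy': 206.73455479341698, 'position': array([ 246.09769784,  -45.97791951, 1326.80751703]), 'rotation': array([-0.05953329,  0.71089349, -0.69804584,  0.06179185])}
{'time_s': 0.1, 'joint_pos': array([-1.31506442e+00,  2.21122883e-01,  1.52748645e+00, -6.28512052e-06,
        1.39469828e+00, -1.26103497e-01]), 'qvel': array([-0.0002758 , -0.00207049, -0.0023079 , -0.00068306, -0.00070548,
       -0.00155811]), 'joint_torque': array([ 5.51946141e-04, -4.98247719e+01, -3.90545011e+01, -2.44455123e-04,
        5.68663236e-03,  4.24152779e-05]), 'position': array([ 232.74594826, -579.46896283,  230.3291642 ]), 'orientation': array([-8.55480234e-04,  9.81830040e-01,  1.89760475e-01, -5.86250394e-05]), 'ft_force': array([0.44233145, 0.84485112, 1.1370868 ]), 'ft_torque': array([ 0.07168913,  0.03431384, -0.01543965]), 'gripper_force': 0.0, 'opening': 84.98752176743169}
18.700000000000003
```

View pics/top0.png

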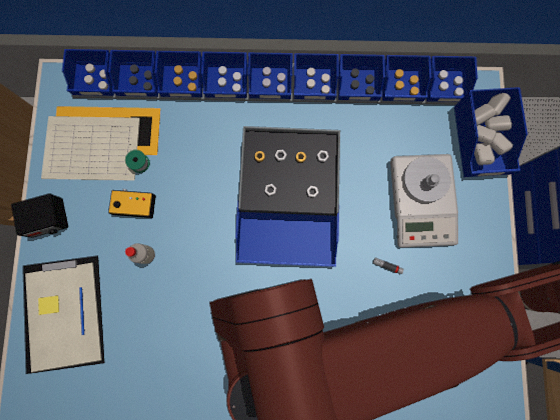

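View pics/scene0.png

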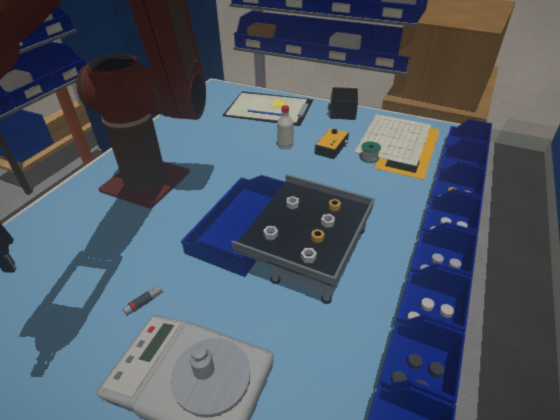

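The top view shows the back row left to right as bush (260,156), nut (281,155), bush (301,157) and nut (323,156), with front nuts at (270,189) and (312,191). The bin is in front of the tray (rows 208–265), and the scene view agrees. Next I measure positions.

```bash
cat > h.py <<'E'
from rig import *
import numpy as np, cv2
from scipy.spatial.transform import Rotation as R
def ray(n,u,v):
    c=camera_params(n);f=210/np.tan(np.radians(c["vertical_fov"]/2));q=c["rotation"]
    d=R.from_quat([q[1],q[2],q[3],q[0]]).apply([(u-c["cx"])/f,(v-c["cy"])/f,1])
    return np.array(c["position"]),d
def onplane(n,u,v,z):
    p,d=ray(n,u,v);return p+d*(z-p[2])/d[2]
def parts(n,img,roi):
    x0,y0,x1,y1=roi;h=cv2.cvtColor(img,cv2.COLOR_BGR2HSV);H,S,V=[h[...,i].astype(int) for i in range(3)]
    out=[]
    for k,m in(("nut",(S<60)&(V>140)),("bush",(S>110)&(V>110)&(H>12)&(H<35))):
        m=m.astype(np.uint8);z=np.zeros_like(m);z[y0:y1,x0:x1]=m[y0:y1,x0:x1]
        for c in cv2.findContours(z,cv2.RETR_EXTERNAL,cv2.CHAIN_APPROX_NONE)[0]:
            if len(c)<8: continue
            (u,v),r=cv2.minEnclosingCircle(c)
            out.append((k,round(u,1),round(v,1),round(r,1),onplane(n,u,v,98).round(0)))
    return out
E
python3 - <<'E'
from h import *
for n,roi in(("top",(246,138,336,265)),("scene",(250,190,350,268))):
    for p in parts(n,cv2.imread(f"pics/{n}0.png"),roi): print(n,*p)
for uv in((244,128),(339,130)): print("rim back",onplane("top",*uv,107).round())
for uv in((238,207),(338,209)): print("lip",onplane("top",*uv,85).round())
for uv in((236,262),(335,266)): print("bin front",onplane("top",*uv,45).round())
E
```

```text
top nut 312.5 190.5 5.7 [ 510. -135.   98.]
top nut 269.9 188.8 5.5 [512.  -9.  98.]
top nut 322.5 155.0 5.6 [ 619. -164.   98.]
top nut 280.5 154.3 5.5 [618. -38.  98.]
top bush 300.5 156.5 5.1 [613. -98.  98.]
top bush 259.3 155.3 5.0 [614.  25.  98.]
scene nut 308.0 253.0 7.1 [ 615. -164.   98.]
scene nut 270.0 230.0 6.1 [ 505. -131.   98.]
scene nut 327.5 218.5 5.7 [616. -37.  98.]
scene nut 292.0 200.0 5.4 [509.  -7.  98.]
scene bush 317.1 233.5 6.1 [612. -97.  98.]
scene bush 334.5 202.0 5.6 [611.  29.  98.]
rim back [695.  73. 107.]
rim back [ 695. -212.  107.]
lip [458.  84.  85.]
lip [ 458. -211.   85.]
bin front [299.  89.  45.]
bin front [ 292. -207.   45.]
```

```bash
python3 -m jog '[[0.18,[53,-22,0],7],[0.18,[106,-44,0],14],[0.18,[159,-66,0],22],[0.18,[212,-88,0],22],[0.18,[265,-110,0],22],[0.18,[318,-133,0],22],[0.18,[371,-155,0],22],[0.18,[400,-167,0],22]]'
```

```text
time_s: 1.1
position: [543.3, -273.4, 230.8]
orientation: [-0.0, 1.0, 0.0, -0.0]
ft_force: [0.2, -0.5, 0.5]
opening: 15.2
gripper_force: 0.0
```

```bash
python3 -m jog '[[0.18,[2,-50,0],0],[0.18,[4,-100,20],0],[0.18,[5,-139,50],0],[0.18,[5,-139,90],0],[0.18,[5,-139,110],0],[0.18,[5,-139,110],0],[0.18,[5,-139,110],0]]'; python3 - <<'E'
from h import *
for n in("top","scene"): 
    im=snapshot(n);cv2.imwrite(f"pics/{n}1.png",im)
cv2.imwrite("pics/c1.png",cv2.resize(im[150:300,200:400],None,fx=3,fy=3))
E
```

```text
time_s: 1.98
position: [547.7, -137.3, 122.2]
orientation: [0.0, 1.0, -0.001, 0.0]
ft_force: [1.2, 0.6, 0.8]
opening: 15.8
gripper_force: 0.0
```

View pics/c1.png

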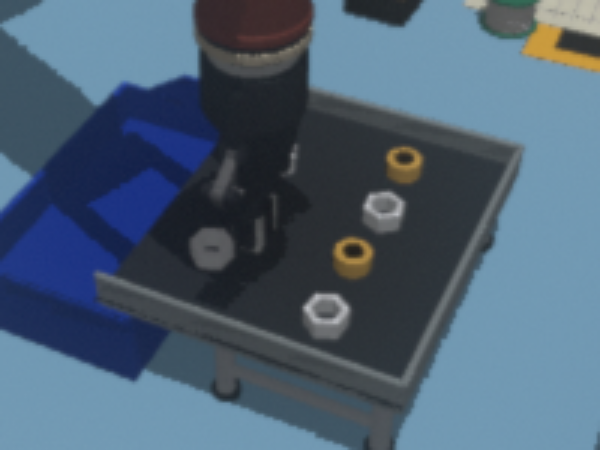

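The crop shows the two fingertips behind the front-right nut (212,248), clear of the back row (325–405, 165–315). I'll lower them and sweep.

```bash
python3 -m jog '[[0.18,[0,0,18],0],[0.18,[0,0,32],0],[0.18,[0,0,32],0],[0.18,[-12,0,32],0],[0.18,[-24,0,32],0],[0.18,[-36,0,32],0],[0.18,[-48,0,32],0],[0.18,[-60,0,32],0]]' && python3 -m jog '[[0.18,[-12,0,0],0],[0.18,[-22,0,0],0],[0.18,[-32,0,0],0],[0.18,[-40,0,0],0],[0.18,[-44,0,0],0],[0.18,[-44,0,0],0]]'; python3 - <<'E'
from h import *
im=snapshot("scene")
cv2.imwrite("pics/c2.png",cv2.resize(im[150:300,180:380],None,fx=3,fy=3))
E
```

```text
time_s: 3.08
position: [486.5, -137.0, 89.7]
orientation: [0.0, 1.0, -0.001, 0.0]
ft_force: [0.6, 0.2, 0.9]
opening: 15.4
gripper_force: 0.4
time_s: 3.82
position: [443.0, -136.8, 89.3]
orientation: [0.0, 1.0, -0.001, 0.0]
ft_force: [0.9, -0.3, 0.3]
opening: 15.2
gripper_force: 0.0
```

View pics/c2.png

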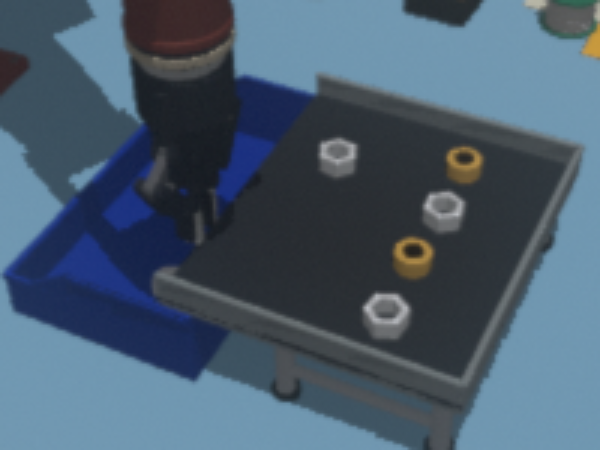

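The front-right nut is off the tray; the other five parts have not moved. Next is the front-left nut at (511,-8).

```bash
python3 -m jog '[[0.18,[0,0,-30],0],[0.18,[20,-30,-38],0],[0.18,[60,-75,-38],0],[0.18,[106,-115,-38],0],[0.18,[106,-129,-38],0],[0.18,[106,-129,-20],0],[0.18,[106,-129,0],0],[0.18,[106,-129,0],0]]' && python3 -m jog '[[0.18,[-12,0,0],0],[0.18,[-24,0,0],0],[0.18,[-36,0,0],0],[0.18,[-48,0,0],0],[0.18,[-60,0,0],0],[0.18,[-72,0,0],0],[0.18,[-84,0,0],0],[0.18,[-94,0,0],0]]' && python3 -m jog '[[0.18,[-8,0,0],0],[0.18,[-12,0,0],0],[0.18,[-12,0,0],0],[0.18,[-12,0,-30],0],[0.18,[-12,0,-38],0],[0.18,[-12,0,-38],0]]'; python3 - <<'E'
from h import *
im=snapshot("scene")
for p in parts("scene",im,(250,190,350,268)): print(*p)
cv2.imwrite("pics/c3.png",cv2.resize(im[150:300,180:380],None,fx=3,fy=3))
E
```

```text
time_s: 4.88
position: [547.4, -8.9, 87.2]
orientation: [-0.0, 1.0, -0.002, -0.002]
ft_force: [0.1, 0.4, 0.3]
opening: 15.3
gripper_force: 0.0
time_s: 5.88
position: [454.3, -7.7, 89.1]
orientation: [-0.0, 1.0, -0.001, -0.0]
ft_force: [-0.6, 0.3, 1.0]
opening: 15.4
gripper_force: 0.0
time_s: 6.62
position: [444.1, -7.9, 127.7]
orientation: [0.0, 1.0, -0.001, 0.001]
ft_force: [0.8, 0.2, -0.1]
opening: 15.4
gripper_force: 0.0
nut 308.0 253.0 7.1 [ 615. -164.   98.]
nut 327.7 218.6 5.9 [617. -38.  98.]
nut 252.0 214.0 2.2 [439. -98.  98.]
bush 317.1 233.5 6.1 [612. -97.  98.]
bush 334.5 202.0 5.6 [611.  29.  98.]
```

View pics/c3.png

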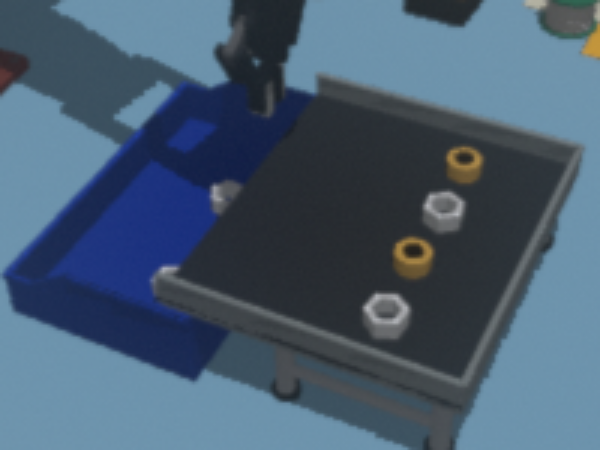

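Two nuts are in the bin (225,195 and 168,275), and the bushes are where they were. Next is the back nut at (617,-38).

```bash
python3 -m jog '[[0.18,[50,10,-5],0],[0.18,[105,20,-5],0],[0.18,[160,30,-5],0],[0.18,[200,30,-5],0],[0.18,[209,30,-5],0],[0.18,[209,30,15],0],[0.18,[209,30,38],0],[0.18,[209,30,38],0]]' && python3 -m jog '[[0.18,[-12,0,0],0],[0.18,[-24,0,0],0],[0.18,[-36,0,0],0],[0.18,[-48,0,0],0],[0.18,[-60,0,0],0],[0.18,[-72,0,0],0],[0.18,[-84,0,0],0],[0.18,[-96,0,0],0]]' && python3 -m jog '[[0.18,[-12,0,0],0],[0.18,[-24,0,0],0],[0.18,[-36,0,0],0],[0.18,[-48,0,0],0],[0.18,[-60,0,0],0],[0.18,[-72,0,0],0],[0.18,[-84,0,0],0],[0.18,[-96,0,0],0]]' && python3 -m jog '[[0.18,[-10,0,0],0],[0.18,[-17,0,0],0],[0.18,[-17,0,0],0],[0.18,[-17,0,-30],0],[0.18,[-17,0,-38],0],[0.18,[-17,0,-38],0]]'; python3 - <<'E'
from h import *
im=snapshot("scene")
for p in parts("scene",im,(220,190,350,268)): print(*p)
cv2.imwrite("pics/c4.png",cv2.resize(im[150:300,180:380],None,fx=3,fy=3))
E
```

```text
time_s: 7.68
position: [649.9, -37.9, 86.7]
orientation: [-0.0, 1.0, -0.001, -0.002]
ft_force: [0.2, -0.4, 0.5]
opening: 15.3
gripper_force: 0.0
time_s: 8.68
position: [555.7, -38.0, 89.4]
orientation: [0.0, 1.0, -0.001, 0.0]
ft_force: [1.0, -0.5, 0.2]
opening: 15.3
gripper_force: 0.2
time_s: 9.68
position: [459.4, -37.8, 89.3]
orientation: [-0.0, 1.0, -0.001, -0.0]
ft_force: [0.4, -0.2, -0.0]
opening: 15.2
gripper_force: 0.0
time_s: 10.42
position: [444.1, -37.9, 127.7]
orientation: [0.0, 1.0, -0.001, 0.001]
ft_force: [0.6, 0.4, 0.0]
opening: 15.7
gripper_force: 0.0
nut 308.0 253.0 7.1 [ 615. -164.   98.]
nut 235.5 239.5 2.5 [ 446. -193.   98.]
bush 317.1 233.5 6.1 [612. -97.  98.]
bush 334.5 202.0 5.6 [611.  29.  98.]
```

View pics/c4.png

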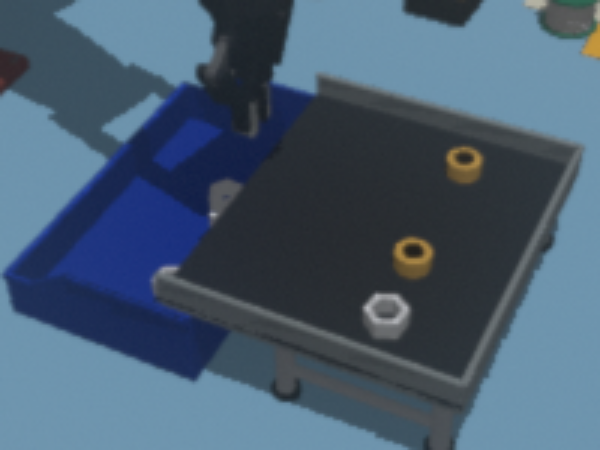

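The third nut is gone from the tray, and both bushes are still in place. The last nut is at (616,-164).

```bash
python3 -m jog '[[0.18,[25,45,-8],0],[0.18,[70,90,-8],0],[0.18,[120,126,-8],0],[0.18,[170,126,-8],0],[0.18,[208,126,-8],0],[0.18,[208,126,-8],0],[0.18,[208,126,15],0],[0.18,[208,126,38],0]]' && python3 -m jog '[[0.18,[0,0,0],0],[0.18,[-12,0,0],0],[0.18,[-24,0,0],0],[0.18,[-36,0,0],0],[0.18,[-48,0,0],0],[0.18,[-60,0,0],0],[0.18,[-72,0,0],0],[0.18,[-84,0,0],0]]' && python3 -m jog '[[0.18,[-12,0,0],0],[0.18,[-24,0,0],0],[0.18,[-36,0,0],0],[0.18,[-48,0,0],0],[0.18,[-60,0,0],0],[0.18,[-72,0,0],0],[0.18,[-84,0,0],0],[0.18,[-96,0,0],0]]' && python3 -m jog '[[0.18,[-12,0,0],0],[0.18,[-24,0,0],0],[0.18,[-28,0,0],0],[0.18,[-28,0,-30],0],[0.18,[-28,0,-80],0],[0.18,[-28,50,-130],0],[0.18,[-28,100,-150],0],[0.18,[-28,160,-150],0]]' && python3 -m jog '[[0.18,[0,60,0],0],[0.18,[-30,110,0],0],[0.18,[-60,160,0],0],[0.18,[-90,200,0],0],[0.18,[-90,200,0],0],[0.18,[-90,200,0],0]]'; python3 - <<'E'
from h import *
im=snapshot("scene");t=snapshot("top")
for p in parts("scene",im,(220,190,350,268)): print(*p)
cv2.imwrite("pics/c5.png",np.hstack([cv2.resize(im[150:300,180:380],(400,300)),cv2.resize(t[120:270,190:390],(400,300))]))
E
```

```text
time_s: 11.48
position: [649.8, -163.9, 87.7]
orientation: [-0.0, 1.0, -0.001, -0.001]
ft_force: [-0.4, 0.3, -1.2]
opening: 15.1
gripper_force: 0.0
time_s: 12.48
position: [566.4, -164.1, 89.5]
orientation: [0.0, 1.0, -0.001, 0.0]
ft_force: [-0.2, 0.5, 0.2]
opening: 15.3
gripper_force: 0.3
time_s: 13.48
position: [470.3, -163.8, 89.3]
orientation: [0.0, 1.0, -0.001, 0.0]
ft_force: [0.3, 0.7, 0.4]
opening: 15.4
gripper_force: 0.3
time_s: 14.48
position: [444.2, -326.4, 243.1]
orientation: [0.002, 1.0, -0.0, 0.003]
ft_force: [0.4, 0.4, 0.8]
opening: 15.0
gripper_force: 0.0
time_s: 15.22
position: [352.3, -523.3, 239.0]
orientation: [-0.0, 1.0, -0.001, 0.0]
ft_force: [-0.1, -0.2, -0.1]
opening: 15.4
gripper_force: 0.0
nut 228.5 246.5 2.9 [ 442. -219.   98.]
nut 235.5 239.5 2.5 [ 446. -193.   98.]
nut 251.5 222.0 2.5 [ 452. -124.   98.]
nut 254.5 213.0 4.9 [443. -92.  98.]
bush 317.1 233.5 6.1 [612. -97.  98.]
bush 334.5 202.0 5.6 [611.  29.  98.]
```

View pics/c5.png

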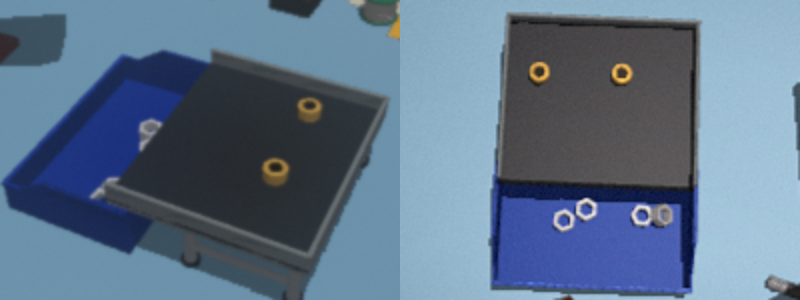

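The top view shows all four nuts in the bin at (564,220), (586,209), (642,215) and (661,214). Both bushes are on the tray and the arm is clear.

```bash
python3 -c "
from rig import *
print(job_done())"
```

```text
the job is handed in; nothing more can be done
None
```

I swept all four nuts over the lip into the blue bin and left both brass bushes where they lay on the tray; the job was handed in at about 15 s of robot time, though no verdict was returned.

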